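# Release the drying nozzle from its quick coupler and hang it level

## Task

Take the flat drying nozzle out of the air station: push the coupler's spring sleeve fully back so that the plug is ejected, and let the sleeve snap fully forward again. Then draw the nozzle out and hang it on the peg of the drying hook by whichever of its four holes makes it hang level, and leave it hanging still. Do not drop it on the trolley, and leave the violet jar, brown bottle, carton and dropper bottle standing where they are.

Things in the scene. Friction and masses are not known exactly. Their poses are not given: they have to be found in the camera images.
- station: Fixed air station. Origin on the trolley top under the middle of its blue block; x along the coupler's axis out of its mouth, z up. Base plate x -45..300, y +-45, 8 mm thick. Block x -30..30, y +-40, to z 98 mm with its gauge. Coupler axis at y 0, z 62; brass coupler body x 30..85, bore 26 mm. Grey saddles at x 190 and 262 carry the nozzle's bar at z 50 between lips to z 59, 23 mm apart.
- sleeve (a joint): How far the steel sleeve is pushed back (to station -x), m: 0 = fully forward, 0.014 = hard stop. Pushing it takes about 9 N at first and 13 N near the stop. At 0.006 to 0.009 the plug is freed and a slow ejector pushes the nozzle 25 mm out along station +x; it stays on the saddles, its last 15 mm loosely in the bore. Let go, the sleeve springs back to 0.
- sleeve_front (a point): Centre of the front face of the sleeve's flange (station x 95, z 62 mm when forward); moves with the sleeve. Flange 56 mm across, 12 mm thick; barrel behind it 41 mm across, 33 mm long. The nozzle's 13 mm shank comes out of the middle of this face, bare for 70 mm while locked: open fingers can straddle it there and push the flange back.
- nozzle: Loose drying nozzle, 0.22 to 0.28 kg. Origin: centre of its bar's underside; x along the bar, away from the plug; z up. Bar 100x20x24 mm (x, y, z); 13 mm shank at z 12 from x -50 to the plug end, x -170 (brass collar, 22 mm across). Centre of mass x -11, y 0, z 18. Starts with origin at station x 215, z 50, axes parallel to it. Draw it 20 mm or more along station +x after ejection before lifting.
- hole_1 (a point): Centre of the web's hole nearest the plug: nozzle x -33, z 48 mm. The yellow web stands upright on the bar: 96 mm long (x), 10 mm thick (y), z 24 to 88 mm; grip it from above by its top edge. All four holes are 15 mm wide and run through along y.
- hole_2 (a point): Centre of the second hole from the plug: nozzle x -11, z 48 mm.
- hole_3 (a point): Centre of the third hole from the plug: nozzle x +11, z 48 mm.
- hole_4 (a point): Centre of the hole farthest from the plug: nozzle x +33, z 48 mm.
- hook: Fixed drying hook. Origin on the trolley top under its post; z up. Round foot 72 mm across, thin post (8 mm) up to z 140 mm, whose top bends into a straight round peg, 8 mm thick, that points to the hook's -x and rises slightly (8 mm over its 58 mm); nothing stands above the peg.
- peg_mid (a point): Point on the peg's axis 30 mm from the post, hook z 144 mm.
- peg_tip (a point): Centre of the peg's rounded free end, 58 mm from the post, hook z 148 mm.
- violet_jar: Bystander: stain jar with black lid, 53 mm across, 99 mm tall, loose. Origin at the centre of its underside.
- bottle: Bystander: brown reagent bottle with blue cap, 60 mm across, 155 mm tall, loose. Origin at the centre of its underside.
- carton: Bystander: low white and orange carton, 62 x 105 x 41 mm (its x, y, z), loose. Origin at the centre of its underside.
- dropper: Bystander: white dropper bottle with blue nozzle cap, 38 mm across, 107 mm tall, loose. Origin at the centre of its underside.
Mind the look-alikes: they are no part of the job. Leave any orange look-alike of the hook alone.

How it is judged:
By the outcome, as a careful person would: the job done as asked, in the order asked, and still so for the second after the job is handed in, with the robot touching nothing.
It also fails if it takes over 56 s, if anything falls off the work surface, if the arm or the gripper's body presses on something with over 40 N, if the wrist force passes 120 N, or if a joint passes its speed limit or range.

## Robot

A 6-joint arm with a two-finger parallel gripper is mounted at the origin on a cart in front of the work surface, level with it; the furniture and walls round the work are solid. World frame = base frame: x ahead of the robot, y to its left, z up, the work surface at z = 0. Lengths are in m, angles in rad, forces in N, time in s.
With the tool pointing down it reaches from about 0.25 to 0.725 m from the base axis. Payload 4 kg.
Tool frame: the origin (TCP) lies on the centre line of the jaws, within the pads' length; the fingertips stand ahead of it and the grasp point (between the pads) lies 3 mm ahead of it (bot.tcp_to_tips is the z of the fingertips in the tool frame, in m); z points along the fingers, y is the line along which they close (so a half turn about z gives the same grasp; the last joint's range is limited). The gripper opens to 85 mm and grips with 20 to 120 N. Pads are 22 mm wide; open, the fingers measure 114 mm over their backs; the gripper's body (76 mm by 85 mm) begins 54 mm behind the grasp point. The pads swing forward as they close: fully open they stand 13 mm farther back than shut.
Start: joints at [1.307, 0.241, 0.005, 1.335, 0, 1.571], TCP at [0.13, 0.483, 0.253] pointing down, gripper open.
Joint ranges: [-2.72, 2.72], [-1.05, 1.87], [-1.09, 1.28], [-1.99, 2.15], [-1.42, 1.44], [-3.14, 3.14]. Speed limits (rad/s): [2.79, 2.79, 3.14, 3.14, 3.14, 3.14].

## Interface

Orientations are given as a unit quaternion [x, y, z, w].
In Python, from workcell import telemetry, camera, camera_params, ticket, boxes_of, cut_out, spot_point, bot gives the robot as it stands.
- The arm moves only by the shell command python3 -m creep 'ROWS'. ROWS is text: rows parted by semicolons, each of 5 numbers parted by spaces: the opening, from 0 (shut) to 1 (fully open), then the shift along the tool's x, y, z in units of 150 mm (1.0 is 150 mm), then the turn about the tool's z in units of 180 degrees (1.0 is 180 degrees). In form: claw x y z turn; .... A call has 1 to 12 rows; each row is the pose to reach, as a shift and turn from the pose commanded when the call began, along the tool's axes at that moment, turning the shorter way round; what a row does not reach only later rows make up. A row lasts 1/8 s, in which the tool goes at most 62.5 mm and 10.7 degrees, less where a joint would pass 70% of its speed; a pose out of reach is approached as far as the arm can. A call with a number of a shift or a turn outside -1 to 1 is refused whole. A call with a gripper value outside its range is refused whole. The fingers move at their own pace and stop on an object; the grip force is fixed at half the most. Time passes only in rows, so rows that repeat a pose let the fingers close. It gives the time, the measured TCP pose, the force, the opening and the grip force at its end, in the units of the state.
- telemetry.get_obs(): the state, without advancing time (a new reading comes with each control period).
- camera(name): name is "side" or "top" or "wrist"; returns the picture (384x512x3 uint8, red, green, blue); there is no depth.
- camera_params(name): a dict with "camera_matrix" (3x3 intrinsics, pixels), "k1" (the pictures are not rectified: a ray, as slopes to the right and down, at radius r is drawn at 1 + k1 r^2 times it, then the intrinsics apply), "eye" and "attitude" of the camera in the world. Camera axes: x right, y down, z forward; pixel columns grow to the right and rows downward; lengths in m; the calibration is good to about 2 mm. A picture is of the moment at which its call begins: read the wrist's pose just before it. camera_params takes no time and is no camera call; for the wrist camera it gives the pose at the moment of the call.
- ticket.job_done(): hands the job in; it is judged then, once.
Trained networks look in the newest picture that a camera, given by its name, has taken for a name from the list of things; names that differ only in an ending like _2 or _b are one class to them, and where a whole thing is asked for, a point or a joint stands for the part that bears it (a point fixed in the world has none). Each returns a list of dicts, best first, with "conf" (0 to 1); they miss things now and then, are a little off and sometimes report something else, mostly with a low value. They report only what shows in the picture. A call takes as long as a camera call. They do not tell look-alikes from the thing itself.
- boxes_of(thing, camera): "at" ([x, y, z] in m, in world coordinates, good to about 4 mm: the middle of the surface that is visible of it).
- cut_out(thing, camera): "pixels" (384x512 bool, what is visible of it).
- spot_point(thing, camera): "at" ([x, y, z] in m, in world coordinates, good to about 4 mm: a listed point, or the origin of a listed thing).
The state is a dict: "clock": time; "joint_pos": joint angles; "joint_vel": joint speeds; "tau": joint torques, N m; "eef_pos": TCP position; "tool_rot": TCP orientation; "ft_force": force on the tool from outside, world axes, zero at the start; "ft_torque": the same for the moment, N m; "grip_width": finger opening in m; "grasp_force": force on a finger pad.
Only numpy, scipy, OpenCV 4.12 (cv2) and the standard library are available. Lean on these libraries where they do the work, as an engineer would, in place of code of your own. Each camera call takes 0.05 s, during which the arm holds its last target. There are 200 camera calls.

## Working session

There is one attempt and no reset: what is moved stays moved. The work goes in short steps, Python scripts to look and compute and a shell command to move; the robot and the scene stay as the last step left them, time stands still between calls to the robot, and variables do not carry over. Pictures are saved under pics/ and viewed, at most 11 in all, crops included, and the job is handed in when it is done.

```bash
mkdir -p pics; ls; cat > h.py <<'E'
import numpy as np, cv2
from workcell import telemetry, camera, camera_params, ticket, boxes_of, cut_out, spot_point, bot
from scipy.spatial.transform import Rotation as R
def save(n,f):
    im=camera(n); cv2.imwrite('pics/'+f,im[:,:,::-1]); return im
E
python3 - <<'E'
from h import *
a=save('side','a.png'); b=save('top','b.png')
cv2.imwrite('pics/ab.png',cv2.resize(np.hstack([a,b])[:,:,::-1],(800,300)))
np.set_printoptions(precision=4,suppress=True)
for c in ('top','side'):
    for t in ('station','sleeve_front','nozzle','hole_2','hook','peg_mid','peg_tip','violet_jar','bottle','carton','dropper'):
        print(c,t,[(np.round(d['at'],3).tolist(),round(d['conf'],2)) for d in spot_point(t,c)[:3]])
o=telemetry.get_obs(); print(o, bot.tcp_to_tips)
print({c:camera_params(c) for c in ('top','side','wrist')})
E
```

```text
pics
top station [([0.482, 0.138, -0.0], 0.6), ([0.634, -0.175, -0.003], 0.46)]
top sleeve_front []
top nozzle [([0.518, -0.073, 0.05], 0.6)]
top hole_2 [([0.521, -0.064, 0.099], 0.81), ([0.513, -0.045, 0.097], 0.75), ([0.518, -0.086, 0.098], 0.61)]
top hook [([0.679, 0.07, -0.0], 0.68), ([0.485, 0.137, 0.004], 0.55)]
top peg_mid [([0.434, -0.274, 0.147], 0.8), ([0.653, 0.056, 0.146], 0.61)]
top peg_tip [([0.619, 0.046, 0.146], 0.73), ([0.406, -0.28, 0.15], 0.6), ([0.517, -0.068, 0.049], 0.59)]
top violet_jar [([0.39, 0.069, -0.001], 0.6)]
top bottle [([0.631, -0.177, -0.002], 0.75), ([0.518, -0.086, 0.102], 0.6)]
top carton [([0.625, 0.182, 0.004], 0.94)]
top dropper [([0.679, -0.108, -0.001], 0.56), ([0.622, 0.047, 0.146], 0.46)]
side station [([0.484, 0.14, -0.001], 0.97), ([0.526, -0.11, 0.096], 0.44)]
side sleeve_front [([0.505, 0.044, 0.064], 0.65)]
side nozzle []
side hole_2 [([0.514, -0.043, 0.1], 0.72), ([0.516, -0.062, 0.098], 0.66), ([0.52, -0.081, 0.102], 0.63)]
side hook [([0.676, 0.064, 0.003], 0.74), ([0.463, -0.266, 0.004], 0.6), ([0.628, -0.173, -0.003], 0.36)]
side 
[... 972 characters left out ...]
0.    ,   0.    ,   1.    ]]), 'k1': -0.03190807422920925, 'eye': array([ 0.3697, -0.0176,  1.1324]), 'attitude': array([-0.698 ,  0.7123, -0.0448,  0.0587])}, 'side': {'camera_matrix': array([[446.0654,   0.    , 259.3543],
       [  0.    , 446.0654, 182.4774],
       [  0.    ,   0.    ,   1.    ]]), 'k1': -0.08686447667878001, 'eye': array([ 0.4405, -1.0222,  0.7047]), 'attitude': array([ 0.8634, -0.0414,  0.0221, -0.5023])}, 'wrist': {'camera_matrix': array([[287.7968,   0.    , 263.9525],
       [  0.    , 287.7968, 193.3369],
       [  0.    ,   0.    ,   1.    ]]), 'k1': 0.00526983481192929, 'eye': array([0.059 , 0.5024, 0.3741]), 'attitude': array([0.7857, 0.6015, 0.088 , 0.1143])}}
```

View pics/ab.png

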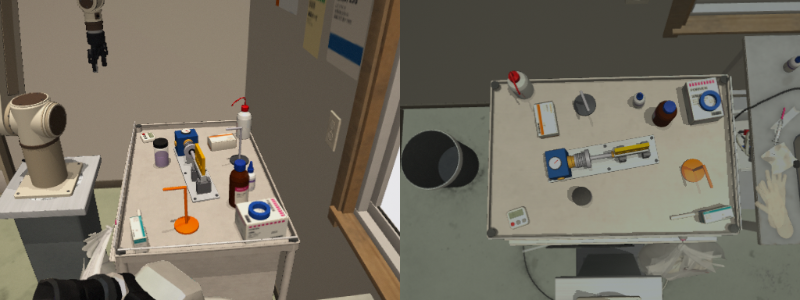

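```bash
python3 - <<'E'
import cv2,numpy as np
a=cv2.imread('pics/a.png');b=cv2.imread('pics/b.png')
c=np.vstack([cv2.resize(a[100:300,130:400],(400,300)),cv2.resize(b[60:260,130:400],(400,300))])
a2=cv2.resize(a,(800,600)); cv2.imwrite('pics/a2.png',a2)
E
```

```text
(no output)
```

View pics/a2.png

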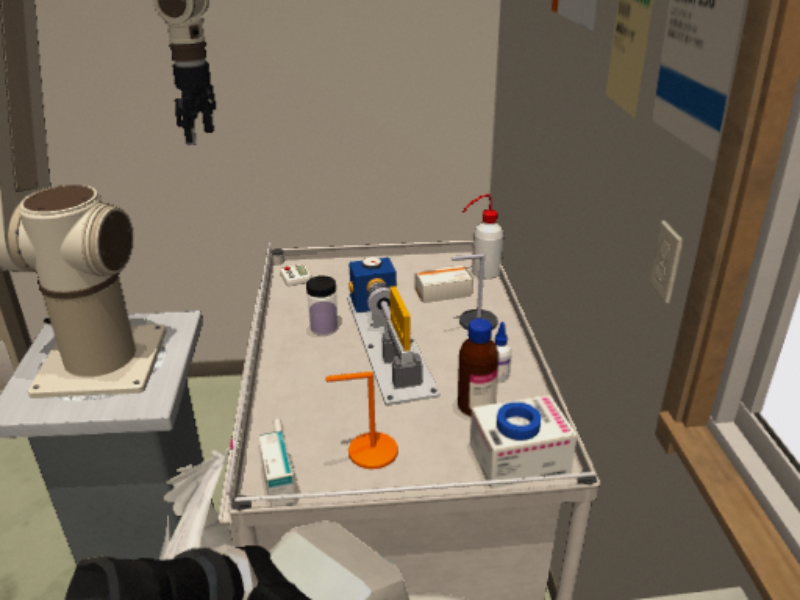

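Side picture (800x600): the grey hook has its foot at (478,320) and its peg at (455,258). That is the wanted one. The orange look-alike is at (372,450), and the station with the yellow-webbed nozzle is at (372,275)–(400,340). The white wash bottle at (488,245) and the white carton with blue tape at (520,435) are not part of the job. The networks' hook at (0.677,0.067) matches the grey one, and (0.463,-0.266) is the orange one.

I'll cross over high first, then check the choice close up from the wrist camera.

```bash
for i in 1; do python3 -m creep '0.4 -0.8 -0.57 0 0; 0.4 -0.8 -0.57 0 0; 0.4 -0.8 -0.57 0 0'; python3 -m creep '0.4 -0.8 -0.57 0 0; 0.4 -0.8 -0.57 0 0; 0.4 -0.8 -0.57 0 0'; python3 -m creep '0.4 -0.8 -0.57 0 0; 0.4 -0.8 -0.57 0 0; 0.4 -0.8 -0.57 0 0'; python3 -m creep '0.4 -0.77 -0.56 0 0.36; 0.4 -0.77 -0.56 0 0.36; 0.4 -0.77 -0.56 0 0.36; 0.4 -0.77 -0.56 0 0.36; 0.4 -0.77 -0.56 0 0.36; 0.4 -0.77 -0.56 0 0.36; 0.4 -0.77 -0.56 0 0.36; 0.4 -0.77 -0.56 0 0.36'; done
python3 - <<'E'
from h import *
np.set_printoptions(precision=4,suppress=True)
o=telemetry.get_obs(); print(o['clock'],o['eef_pos'],o['tool_rot'],o['joint_pos'],o['grip_width'])
w=save('wrist','w1.png')
P=[]
for c in ('wrist','top','side'):
    if c!='wrist': camera(c)
    for t in ('station','sleeve_front','nozzle','hole_1','hook','peg_mid','peg_tip'):
        print(c,t,[(np.round(d['at'],4).tolist(),round(d['conf'],2)) for d in spot_point(t,c)[:4]])
E
```

```text
clock: 1.58
eef_pos: [0.2251, 0.3666, 0.2534]
tool_rot: [0.133, 0.991, -0.0, 0.0]
ft_force: [0.6, -0.2, -0.0]
grip_width: 0.0344
grasp_force: 0.0
clock: 1.95
eef_pos: [0.3189, 0.2527, 0.2535]
tool_rot: [0.133, 0.991, -0.0, 0.0]
ft_force: [0.2, 0.5, 0.0]
grip_width: 0.0343
grasp_force: 0.0
clock: 2.33
eef_pos: [0.4127, 0.1387, 0.2534]
tool_rot: [0.134, 0.991, -0.0, 0.0]
ft_force: [0.4, 0.7, 0.4]
grip_width: 0.0337
grasp_force: 0.0
clock: 3.32
eef_pos: [0.5006, 0.03, 0.2533]
tool_rot: [0.641, 0.767, 0.0, 0.0]
ft_force: [0.2, -0.2, 0.6]
grip_width: 0.0342
grasp_force: 0.0
3.325 [0.5006 0.03   0.2533] [0.6412 0.7674 0.     0.    ] [ 0.0599  0.2436  0.009   1.3361 -0.      1.4521] 0.0341941736050768
wrist station [([0.4858, 0.1373, 0.0006], 0.75), ([0.6184, 0.043, 0.1477], 0.31)]
wrist sleeve_front [([0.4982, 0.0396, 0.0614], 0.67)]
wrist nozzle [([0.5159, -0.0763, 0.0497], 0.74)]
wrist hole_1 [([0.5171, -0.0663, 0.0994], 0.8), ([0.5212, -0.1032, 0.0947], 0.56)]
wrist hook [([0.6775, 0.0632, 0.0024], 0.64)]
wrist peg_mid [([0.6466, 0.0556, 0.1441], 0.63)]
wrist peg_tip [([0.6209, 0.0438, 
[... 472 characters left out ...]
[0.4835, 0.14, -0.0017], 0.9), ([0.5193, -0.0837, 0.1029], 0.45)]
side sleeve_front [([0.5048, 0.0439, 0.0611], 0.72), ([0.3908, 0.0693, -0.0055], 0.22), ([0.625, -0.1739, -0.0009], 0.2)]
side nozzle [([0.5179, -0.0735, 0.0495], 0.93)]
side hole_1 [([0.5136, -0.0385, 0.0999], 0.96), ([0.5158, -0.0617, 0.0996], 0.96), ([0.5274, -0.1078, 0.0962], 0.65), ([0.5198, -0.081, 0.1013], 0.6)]
side hook [([0.4621, -0.2666, 0.0025], 0.95), ([0.6758, 0.0598, 0.0018], 0.77), ([0.5262, -0.1085, 0.0979], 0.69)]
side peg_mid [([0.65, 0.0516, 0.1448], 0.85), ([0.6782, -0.1065, -0.0014], 0.75), ([0.4359, -0.2706, 0.1385], 0.71)]
side peg_tip [([0.408, -0.2831, 0.1474], 0.68), ([0.6246, 0.0412, 0.1464], 0.64)]
```

View pics/w1.png

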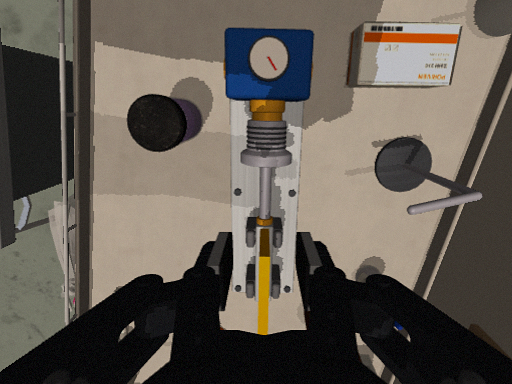

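The wrist close-up confirms the choice. The block is at (268,65), the flange front at (266,165), and the bare shank at (265,195) up to the web at (263,235). The grey hook's foot is at (404,164), with its peg tip at (410,211). Next I descend astride the shank.

```bash
python3 -m creep '0.33 -0.05 0.01 0.5 0.007; 0.33 -0.05 0.01 0.7 0.007; 0.33 -0.05 0.01 0.7 0.007'; python3 -m creep '0.33 0 0 0.3 0; 0.33 0 0 0.54 0; 0.33 0 0 0.54 0'
python3 - <<'E'
from h import *
w=save('wrist','w2.png')
print(spot_point('sleeve_front','wrist')[:1], telemetry.get_obs()['tool_rot'])
E
```

```text
clock: 4.9
eef_pos: [0.5004, 0.0227, 0.1452]
tool_rot: [0.651, 0.759, -0.003, -0.003]
ft_force: [-0.8, -0.5, 0.4]
grip_width: 0.0279
grasp_force: 0.0
clock: 5.28
eef_pos: [0.5026, 0.0229, 0.067]
tool_rot: [0.651, 0.759, -0.001, -0.001]
ft_force: [-0.5, -0.3, -0.1]
grip_width: 0.0281
grasp_force: 0.0
[{'at': [0.4969, 0.0467, 0.0624], 'conf': 0.84}] [0.65055277 0.75945955 0.00104401 0.00109326]
```

View pics/w2.png

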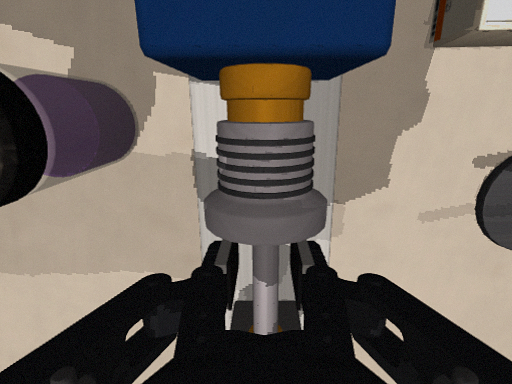

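The fingers at (225,270) and (310,270) straddle the shank at (265,280), with the flange just ahead at (265,220). Now I push forward and watch the force.

```bash
python3 -m creep '0.33 0.03 0 0 0; 0.33 0.06 0 0 0; 0.33 0.08 0 0 0; 0.33 0.08 0 0 0'; python3 -m creep '0.33 0.015 0 0 0; 0.33 0.03 0 0 0; 0.33 0.03 0 0 0'; python3 -m creep '0.33 0.015 0 0 0; 0.33 0.03 0 0 0; 0.33 0.03 0 0 0'
```

```text
clock: 5.88
eef_pos: [0.5021, 0.0347, 0.0679]
tool_rot: [0.65, 0.76, 0.0, 0.001]
ft_force: [0.4, -1.8, 1.1]
grip_width: 0.0282
grasp_force: 0.8
clock: 6.25
eef_pos: [0.5018, 0.0362, 0.0679]
tool_rot: [0.651, 0.759, -0.002, 0.003]
ft_force: [1.2, -10.1, 3.5]
grip_width: 0.0285
grasp_force: 5.3
clock: 6.62
eef_pos: [0.5012, 0.0402, 0.0679]
tool_rot: [0.651, 0.759, -0.002, 0.003]
ft_force: [0.5, -11.5, 3.9]
grip_width: 0.0282
grasp_force: 5.9
```

```bash
python3 -m creep '0.33 0.015 0 0 0; 0.33 0.03 0 0 0; 0.33 0.03 0 0 0'; python3 -m creep '0.33 0.015 0 0 0; 0.33 0.03 0 0 0; 0.33 0.03 0 0 0';  python3 -m creep '0.33 0.02 0 0 0; 0.33 0.02 0 0 0; 0.33 0.02 0 0 0'
```

```text
clock: 7.0
eef_pos: [0.5005, 0.0446, 0.0679]
tool_rot: [0.651, 0.759, -0.002, 0.003]
ft_force: [1.7, -12.9, 3.9]
grip_width: 0.0282
grasp_force: 6.0
clock: 7.38
eef_pos: [0.5004, 0.045, 0.068]
tool_rot: [0.652, 0.758, -0.005, 0.007]
ft_force: [2.5, -24.4, 2.8]
grip_width: 0.0278
grasp_force: 12.1
clock: 7.75
eef_pos: [0.5004, 0.0452, 0.0681]
tool_rot: [0.653, 0.757, -0.007, 0.009]
ft_force: [2.9, -32.2, 2.4]
grip_width: 0.0279
grasp_force: 16.1
```

```bash
python3 - <<'E'
from h import *
w=save('wrist','w3.png'); 
for c in ('wrist','side'):
  if c=='side': s=save('side','s3.png')
  for t in ('sleeve_front','nozzle','hole_1'): print(c,t,[(np.round(d['at'],4).tolist(),round(d['conf'],2)) for d in spot_point(t,c)[:4]])
s=cv2.resize(s[150:270,200:330],(416,384)); cv2.imwrite('pics/w3c.png',cv2.resize(np.hstack([w,s]),(800,331))[:,:,::-1])
E
```

```text
wrist sleeve_front [([0.4945, 0.0539, 0.0619], 0.58)]
wrist nozzle []
wrist hole_1 []
side sleeve_front [([0.5021, 0.0563, 0.061], 0.56)]
side nozzle [([0.523, -0.0985, 0.0492], 0.59)]
side hole_1 [([0.5206, -0.0652, 0.0979], 0.96), ([0.532, -0.1332, 0.0974], 0.82), ([0.5191, -0.0893, 0.0982], 0.71)]
```

View pics/w3c.png

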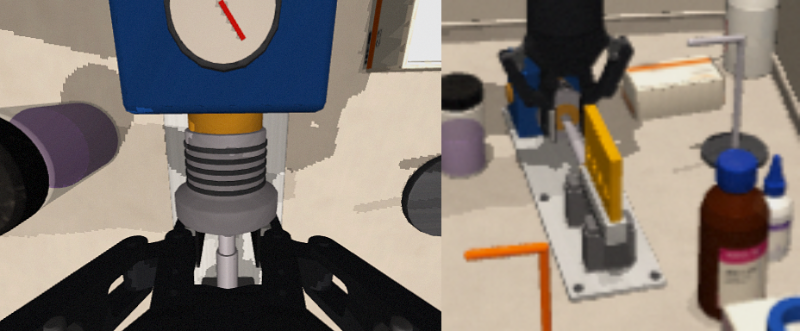

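The side crop shows the web displaced outward, and hole_1 has moved 25 mm, so the nozzle is ejected. The sleeve stalls at 32 N, which is its hard stop. Now I back off so the sleeve springs forward, then rise.

```bash
python3 -m creep '0.33 -0.1 0 0 0; 0.33 -0.2 0 0 0; 0.33 -0.2 0 0 0; 0.33 -0.2 0 0 0;0.33 -0.2 0 -0.4 0; 0.33 -0.2 0 -0.8 0; 0.33 -0.2 0 -0.8 0'
python3 - <<'E'
from h import *
np.set_printoptions(precision=4,suppress=True)
o=telemetry.get_obs(); print(o['eef_pos'],o['tool_rot'])
P={}
for c in ('wrist','side','top'):
  save(c,f'r4{c}.png')
  for t in ('sleeve_front','nozzle','hole_1','peg_tip','peg_mid'): print(c,t,[(np.round(d['at'],4).tolist(),round(d['conf'],2)) for d in spot_point(t,c)[:4]])
E
```

```text
clock: 9.02
eef_pos: [0.5064, 0.027, 0.1926]
tool_rot: [0.65, 0.76, 0.004, 0.004]
ft_force: [0.3, 0.0, -1.5]
grip_width: 0.0282
grasp_force: 0.0
[0.5064 0.027  0.1926] [0.65   0.7599 0.004  0.0039]
wrist sleeve_front [([0.4966, 0.0436, 0.0593], 0.79), ([0.5185, -0.0649, 0.0964], 0.66)]
wrist nozzle [([0.5223, -0.0995, 0.0489], 0.95), ([0.4842, 0.1354, 0.0029], 0.54)]
wrist hole_1 [([0.5199, -0.0683, 0.0943], 0.73), ([0.5265, -0.109, 0.0995], 0.71), ([0.5229, -0.09, 0.0979], 0.66)]
wrist peg_tip [([0.6191, 0.0445, 0.1481], 0.57), ([0.3887, 0.0712, -0.0018], 0.44)]
wrist peg_mid [([0.6492, 0.0521, 0.1437], 0.73), ([0.6317, 0.1846, -0.0025], 0.71), ([0.6183, 0.0432, 0.1489], 0.65)]
side sleeve_front [([0.5073, 0.0487, 0.0607], 0.49), ([0.6476, 0.0549, 0.1408], 0.41)]
side nozzle [([0.5248, -0.0986, 0.0519], 0.91)]
side hole_1 [([0.5179, -0.0651, 0.0982], 0.88), ([0.52, -0.0862, 0.1004], 0.88), ([0.5237, -0.1112, 0.0975], 0.85), ([0.5323, -0.1345, 0.0969], 0.85)]
side peg_tip [([0.4057, -0.2822, 0.145], 0.98), ([0.6245, 0.0398, 0.1502], 0.64)]
side peg_mid [([0.4353, -0.2705, 0.1384], 0.77), ([0.6485, 0.0534, 0.1453], 0.72), ([0.6308, 0.1768, 0.0004], 0.48)]
top sleeve_front [([0.6807, -0.107, -0.0001], 0.38)]
top nozzle [([0.5186, -0.0953, 0.0486], 0.83)]
top hole_1 [([0.5209, -0.1108, 0.0998], 0.97), ([0.5281, -0.1338, 0.0962], 0.97), ([0.5206, -0.0713, 0.0963], 0.77), ([0.5213, -0.0878, 0.0986], 0.74)]
top peg_tip [([0.4047, -0.2816, 0.1482], 0.72)]
top peg_mid [([0.4327, -0.2748, 0.1457], 0.93)]
```

View pics/r4wrist.png

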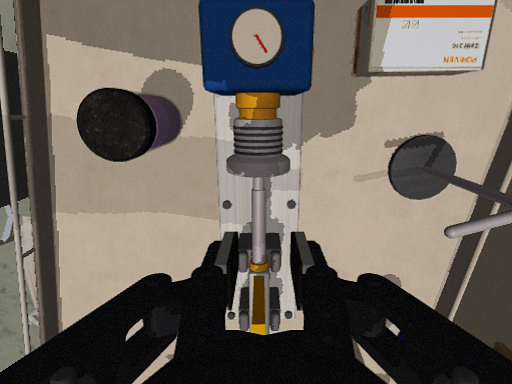

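The picture shows the sleeve forward again: flange at (258,165), brass neck showing at (258,105). The plug collar is at (258,267) and the web starts at (260,275). Next I go above hole 2 (the hole over the centre of mass).

```bash
python3 -m creep '0.5 -0.4 0 0 0; 0.5 -0.76 0.005 0 0; 0.5 -0.76 0.005 0 0; 0.5 -0.76 0.005 0 0'
python3 - <<'E'
from h import *
np.set_printoptions(precision=4,suppress=True)
o=telemetry.get_obs(); print(o['eef_pos'],o['tool_rot'])
for c in ('wrist','top'):
  im=save(c,f'r5{c}.png')
  for t in ('nozzle','hole_1'): print(c,t,[(np.round(d['at'],4).tolist(),round(d['conf'],2)) for d in spot_point(t,c)[:4]])
E
```

```text
clock: 10.42
eef_pos: [0.5209, -0.0867, 0.1871]
tool_rot: [0.651, 0.759, 0.0, -0.0]
ft_force: [0.4, 0.4, -0.4]
grip_width: 0.0428
grasp_force: 0.0
[ 0.5209 -0.0867  0.1871] [ 0.6509  0.7592  0.0001 -0.0004]
wrist nozzle [([0.5227, -0.0986, 0.0484], 0.87)]
wrist hole_1 [([0.5172, -0.0688, 0.0979], 0.93), ([0.5282, -0.111, 0.0958], 0.89), ([0.5223, -0.0892, 0.0967], 0.84), ([0.5274, -0.1298, 0.1], 0.79)]
top nozzle []
top hole_1 []
```

View pics/r5wrist.png

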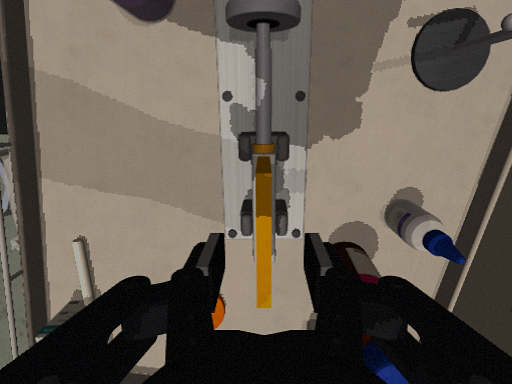

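The web at (264,240) is centred between the fingers. I descend and grip it.

```bash
python3 -m creep '0.5 0 0 0.2 0; 0.5 0 0 0.335 0; 0.5 0 0 0.335 0; 0 0 0 0.335 0; 0 0 0 0.335 0; 0 0 0 0.335 0; 0 0 0 0.335 0'
```

```text
clock: 11.6
eef_pos: [0.5218, -0.0867, 0.1383]
tool_rot: [0.651, 0.759, 0.001, 0.001]
ft_force: [-1.1, 1.2, 6.0]
grip_width: 0.009
grasp_force: 59.8
```

```bash
python3 -m creep '0 -0.1 0 0 0; 0 -0.2 0 0 0; 0 -0.25 0 0 0; 0 -0.25 0 0 0; 0 -0.25 0 -0.1 0; 0 -0.25 0 -0.3 0; 0 -0.25 0 -0.55 0; 0 -0.25 0 -0.75 0; 0 -0.25 0 -0.75 0; 0 -0.25 0 -0.75 0'
python3 - <<'E'
from h import *
np.set_printoptions(precision=4,suppress=True)
o=telemetry.get_obs(); print(o['eef_pos'],o['tool_rot'],o['joint_pos'])
for c in ('side','wrist'):
  im=save(c,f'r6{c}.png')
  for t in ('nozzle','hole_1','peg_tip','peg_mid','hook','sleeve_front'): print(c,t,[(np.round(d['at'],4).tolist(),round(d['conf'],2)) for d in spot_point(t,c)[:4]])
im=cv2.imread('pics/r6side.png'); cv2.imwrite('pics/r6c.png',cv2.resize(im[110:310,180:400],(660,600)))
E
```

```text
clock: 12.85
eef_pos: [0.5263, -0.1237, 0.2483]
tool_rot: [0.651, 0.759, -0.001, -0.001]
ft_force: [-0.6, -0.2, -2.1]
grip_width: 0.0092
grasp_force: 59.2
[ 0.5263 -0.1237  0.2483] [ 0.6506  0.7594 -0.0005 -0.0009] [-0.2307  0.3251  0.1067  1.3545 -0.0002  1.1861]
side nozzle [([0.5268, -0.1295, 0.1607], 0.94), ([0.5245, -0.1016, 0.2091], 0.58)]
side hole_1 [([0.5256, -0.1033, 0.2101], 0.88), ([0.5251, -0.1187, 0.2099], 0.73), ([0.5285, -0.1429, 0.211], 0.67), ([0.5374, -0.1705, 0.2054], 0.62)]
side peg_tip [([0.6215, 0.0404, 0.1495], 0.61), ([0.4075, -0.2811, 0.1448], 0.6)]
side peg_mid [([0.6456, 0.0535, 0.1435], 0.66), ([0.4382, -0.2741, 0.1365], 0.58)]
side hook [([0.6744, 0.0602, 0.0019], 0.62)]
side sleeve_front [([0.5029, 0.0475, 0.0625], 0.84)]
wrist nozzle [([0.526, -0.1339, 0.1602], 0.95)]
wrist hole_1 [([0.5252, -0.1204, 0.2092], 0.94), ([0.523, -0.1025, 0.2098], 0.62)]
wrist peg_tip []
wrist peg_mid [([0.433, -0.2745, 0.1443], 0.96)]
wrist hook [([0.4607, -0.2656, 0.0054], 0.88), ([0.6758, 0.0635, 0.0045], 0.79)]
wrist sleeve_front []
```

View pics/r6c.png

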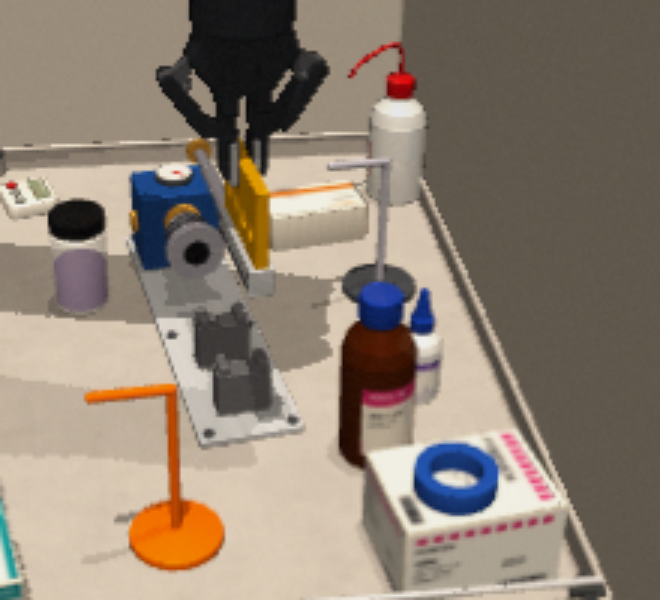

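The nozzle is held level, with its web at (255,215) in the crop. It is clear of the coupler at (195,250), and the sleeve is forward. I carry it high to just before the peg tip and turn it to match the peg axis (tool y at 20.9°).

```bash
python3 -m creep '0 0.25 0.1 0 -0.02; 0 0.5 0.3 0 -0.045; 0 0.75 0.5 0 -0.067; 0 0.967 0.656 0 -0.067; 0 0.967 0.656 0 -0.067; 0 0.967 0.656 0.2 -0.067; 0 0.967 0.656 0.38 -0.067; 0 0.967 0.656 0.38 -0.067; 0 0.967 0.656 0.38 -0.067'
cat > m.py <<'E'
from h import *
np.set_printoptions(precision=4,suppress=True)
o=telemetry.get_obs(); T=o['eef_pos']; Rm=R.from_quat(o['tool_rot']).as_matrix()
print(o['clock'],T,o['tool_rot'],o['ft_force'])
for k in range(2):
 for c in ('wrist','side','top'):
  save(c,f'm{c}.png')
  for t in ('hole_1','peg_tip','peg_mid','nozzle'):
   print(c,t,'in tool mm:',[((Rm.T@(np.array(d['at'])-T)*1000).round(1).tolist(),round(d['conf'],2)) for d in spot_point(t,c)[:5] if d['at'][0]>.5 and abs(np.array(d['at'])-T).max()<.13])
E
python3 m.py
```

```text
clock: 14.68
eef_pos: [0.6024, 0.0342, 0.1937]
tool_rot: [0.567, 0.823, 0.0, 0.001]
ft_force: [1.0, 0.4, -1.6]
grip_width: 0.0083
grasp_force: 59.3
14.675 [0.6024 0.0342 0.1937] [0.5675 0.8234 0.0004 0.0006] [ 0.9769  0.394  -1.5941]
wrist hole_1 in tool mm: [([-2.5, -0.3, 40.8], 0.9), ([19.1, 0.2, 40.3], 0.84)]
wrist peg_tip in tool mm: [([0.7, 20.4, 44.7], 0.63), ([22.4, 0.8, 42.3], 0.6)]
wrist peg_mid in tool mm: [([3.7, 48.9, 50.7], 0.74)]
wrist nozzle in tool mm: [([-13.3, -4.1, 87.6], 0.67)]
side hole_1 in tool mm: [([0.5, -1.7, 36.0], 0.93), ([-19.0, 1.2, 38.1], 0.81), ([22.7, 0.6, 39.3], 0.67)]
side peg_tip in tool mm: [([-9.7, 1.2, 87.5], 0.7), ([1.9, 24.8, 44.2], 0.63), ([25.1, 1.5, 41.5], 0.24)]
side peg_mid in tool mm: [([-0.2, 1.2, 36.6], 0.72), ([2.5, 51.3, 49.5], 0.51)]
side nozzle in tool mm: [([-10.0, 0.3, 85.8], 0.72)]
top hole_1 in tool mm: [([-46.9, -1.7, 42.9], 0.64)]
top peg_tip in tool mm: []
top peg_mid in tool mm: []
top nozzle in tool mm: []
wrist hole_1 in tool mm: [([-1.4, -0.0, 42.1], 0.91)]
wrist peg_tip in tool mm: [([4.7, 19.2, 46.6], 0.8)]
wrist peg_mid in tool mm: [([1.3, 49.6, 50.7], 0.97)]
wrist nozzle in tool mm: [([-11.9, -2.8, 92.0], 0.67)]
side hole_1 in tool mm: [([-49.2, 1.2, 42.6], 0.96), ([0.0, 0.6, 38.9], 0.88), ([23.0, 0.2, 43.4], 0.8), ([-20.3, 2.8, 39.8], 0.79)]
side peg_tip in tool mm: [([1.2, 20.6, 46.2], 0.63)]
side peg_mid in tool mm: [([1.7, 49.7, 50.7], 0.85)]
side nozzle in tool mm: [([-6.9, -1.0, 89.8], 0.79)]
top hole_1 in tool mm: [([-45.9, 1.1, 43.6], 0.6)]
top peg_tip in tool mm: []
top peg_mid in tool mm: []
top nozzle in tool mm: []
```

```bash
python3 -m creep '0 0.015 0 0.02 0; 0 0.015 0 0.02 0; 0 0.015 0 0.02 0'
python3 - <<'E'
from h import *
w=save('wrist','w7.png'); s=save('side','s7.png')
cv2.imwrite('pics/w7c.png',np.hstack([cv2.resize(w[60:260,200:512],(468,300)),cv2.resize(s[140:260,230:362],(330,300))])[:,:,::-1])
o=telemetry.get_obs(); print(o['eef_pos'],o['tool_rot'])
E
```

```text
clock: 16.55
eef_pos: [0.6011, 0.0368, 0.1895]
tool_rot: [0.567, 0.824, -0.0, -0.0]
ft_force: [-0.6, -0.6, -2.2]
grip_width: 0.0089
grasp_force: 59.3
[0.60116612 0.03680414 0.18957887] [5.67218028e-01 8.23567670e-01 1.74018296e-05 4.08215760e-05]
```

View pics/w7c.png

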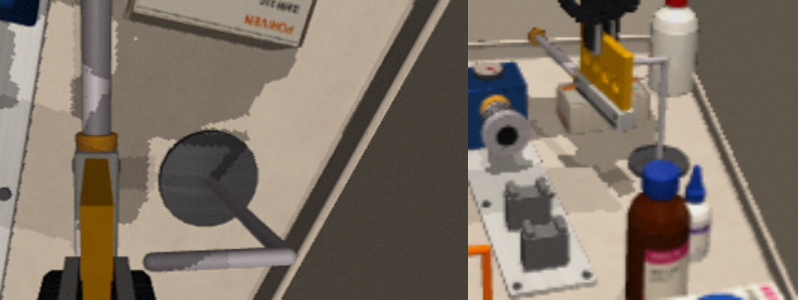

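The wrist crop shows the web upright in the frame at (97,230) and the peg from (150,262) to (290,255), square to it. The side crop shows the holes at the peg's height. I insert along the peg slope in small steps and watch the force.

```bash
python3 -m creep '0 0 0.03 0.01 0; 0 0 0.08 0.01 0; 0 0 0.12 0.012 0; 0 0 0.16 0.013 0; 0 0 0.19 0.014 0; 0 0 0.19 0.014 0'; python3 m.py | head -6
```

```text
clock: 17.4
eef_pos: [0.628, 0.0471, 0.1873]
tool_rot: [0.567, 0.824, -0.0, -0.0]
ft_force: [-0.3, 0.4, -2.2]
grip_width: 0.0088
grasp_force: 59.3
17.4 [0.628  0.0471 0.1873] [ 0.5671  0.8236 -0.     -0.    ] [-0.264   0.3717 -2.1924]
wrist hole_1 in tool mm: [([18.6, -0.4, 41.4], 0.74), ([-0.8, 0.3, 41.4], 0.64)]
wrist peg_tip in tool mm: []
wrist peg_mid in tool mm: [([-0.9, 19.5, 46.4], 0.8)]
wrist nozzle in tool mm: [([-11.4, -0.2, 88.6], 0.87)]
side hole_1 in tool mm: [([-49.6, 1.7, 43.8], 0.88), ([0.7, 1.2, 37.7], 0.86), ([22.2, -0.4, 41.6], 0.73), ([-19.8, -1.9, 37.1], 0.63)]
```

No contact force and the tip is through. I continue onto the peg.

```bash
python3 -m creep '0 0 0.03 0.004 0; 0 0 0.07 0.009 0; 0 0 0.11 0.014 0; 0 0 0.14 0.019 0; 0 0 0.14 0.019 0; 0 0 0.14 0.019 0'; python3 - <<'E'
from h import *
w=save('wrist','w8.png'); s=save('side','s8.png')
cv2.imwrite('pics/w8c.png',np.hstack([cv2.resize(w[60:260,200:512],(468,300)),cv2.resize(s[140:240,250:360],(330,300),interpolation=cv2.INTER_CUBIC)])[:,:,::-1])
E
```

```text
clock: 19.65
eef_pos: [0.6473, 0.0544, 0.1845]
tool_rot: [0.567, 0.824, -0.0, -0.0]
ft_force: [-0.4, -0.4, -2.1]
grip_width: 0.0089
grasp_force: 59.3
```

View pics/w8c.png

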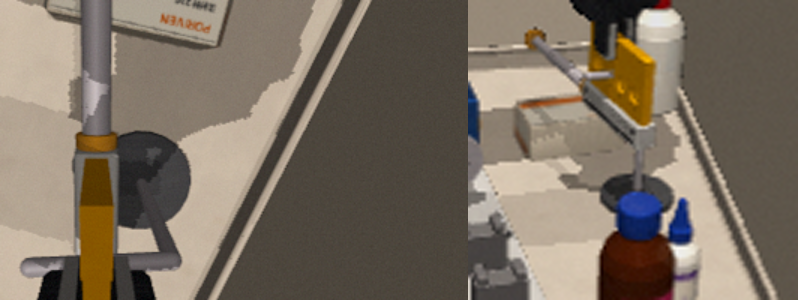

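The peg tip pokes out through the web in both views (side crop (600,75)). Two holes, 3 and 4, show beyond it at (622,85) and (632,97), so it is in hole 2. I lower until the peg takes the weight.

```bash
python3 -m creep '0 0 0 0.007 0; 0 0 0 0.014 0; 0 0 0 0.014 0'; python3 -m creep '0 0 0 0.007 0; 0 0 0 0.014 0; 0 0 0 0.014 0'
```

```text
clock: 20.12
eef_pos: [0.6473, 0.0544, 0.1824]
tool_rot: [0.567, 0.824, -0.0, -0.0]
ft_force: [0.3, -0.1, -2.6]
grip_width: 0.0084
grasp_force: 59.3
clock: 20.5
eef_pos: [0.6477, 0.0543, 0.1813]
tool_rot: [0.567, 0.824, 0.0, 0.001]
ft_force: [-1.3, -0.4, 2.3]
grip_width: 0.0088
grasp_force: 60.0
```

The peg now carries it. I release gently and rise.

```bash
python3 -m creep '0 0 0 -0.004 0; 0 0 0 -0.004 0; 0.12 0 0 -0.004 0; 0.16 0 0 -0.004 0; 0.2 0 0 -0.004 0; 0.25 0 0 -0.004 0; 0.3 0 0 -0.004 0; 0.35 0 0 -0.004 0; 0.35 0 0 -0.004 0'; python3 -m creep '0.35 0 0 -0.05 0; 0.35 0 0 -0.15 0; 0.35 0 0 -0.35 0; 0.35 0 0 -0.6 0; 0.35 0 0 -0.9 0; 0.35 0 0 -0.9 0; 0.35 0 0 -0.9 0; 0.35 0 0 -0.9 0'
python3 - <<'E'
from h import *
for k in range(20): camera('top')
w=save('wrist','w9.png'); s=save('side','s9.png')
for t in ('hole_1','nozzle','sleeve_front','violet_jar','bottle','carton','dropper'):
   print(t,[(np.round(d['at'],3).tolist(),round(d['conf'],2)) for d in spot_point(t,'side')[:4]])
cv2.imwrite('pics/w9c.png',np.hstack([cv2.resize(w,(400,300)),cv2.resize(s[130:280,200:400],(400,300),interpolation=cv2.INTER_CUBIC)])[:,:,::-1])
E
```

```text
clock: 21.62
eef_pos: [0.6474, 0.0544, 0.181]
tool_rot: [0.567, 0.824, 0.0, 0.0]
ft_force: [-0.0, -0.1, 0.5]
grip_width: 0.03
grasp_force: 0.0
clock: 22.62
eef_pos: [0.6468, 0.0544, 0.3147]
tool_rot: [0.567, 0.824, -0.001, -0.001]
ft_force: [0.4, -0.1, -0.3]
grip_width: 0.03
grasp_force: 0.0
hole_1 [([0.668, 0.008, 0.143], 0.86), ([0.657, 0.034, 0.146], 0.81), ([0.648, 0.056, 0.144], 0.74), ([0.64, 0.074, 0.139], 0.62)]
nozzle [([0.649, 0.042, 0.09], 0.73)]
sleeve_front [([0.504, 0.044, 0.059], 0.59)]
violet_jar [([0.388, 0.069, -0.004], 0.8)]
bottle [([0.626, -0.177, -0.002], 0.76), ([0.393, 0.069, -0.001], 0.73), ([0.632, 0.177, -0.002], 0.57)]
carton [([0.635, 0.177, -0.0], 0.76), ([0.504, 0.045, 0.062], 0.51)]
dropper [([0.677, -0.107, 0.001], 0.54), ([0.504, 0.047, 0.062], 0.37)]
```

View pics/w9c.png

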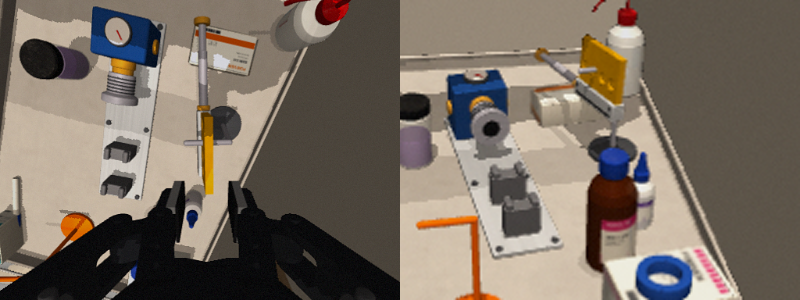

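The nozzle hangs level on the grey peg (right crop (590,75), wrist crop (207,143)). The sleeve is forward and the bystanders are in place. I wait for any swing to die, then compare frames.

```bash
python3 -m creep '0.35 0 0 0 0;0.35 0 0 0 0;0.35 0 0 0 0;0.35 0 0 0 0;0.35 0 0 0 0;0.35 0 0 0 0;0.35 0 0 0 0;0.35 0 0 0 0;0.35 0 0 0 0;0.35 0 0 0 0;0.35 0 0 0 0;0.35 0 0 0 0' | head -1; python3 - <<'E'
from h import *
f=[camera('side').astype(int) for _ in range(12)]
print([int((abs(a-f[0])[130:280,200:400].max(2)>40).sum()) for a in f])
print([(np.round(d['at'],3).tolist()) for d in spot_point('hole_1','side')[:4]])
p=[int((abs(a-cv2.imread('pics/s9.png')[:,:,::-1].astype(int))[130:280,200:400].max(2)>40).sum()) for a in f[:1]];print(p)
E
```

```text
clock: 25.58
[0, 0, 0, 0, 0, 0, 0, 0, 0, 0, 0, 0]
[[0.647, 0.055, 0.147], [0.654, 0.034, 0.147], [0.67, 0.011, 0.142], [0.641, 0.073, 0.138]]
[0]
```

Frames match, so it is still. I hand it in.

```bash
python3 -c "
from h import *
print(ticket.job_done())"
```

```text
the job is handed in; nothing more can be done
None
```

I pushed the sleeve to its stop and it sprang forward again; the nozzle now hangs level and still by hole 2 on the grey hook, the bystanders still stand in place, and the job was handed in at about 26 s on the robot's clock (no verdict shown).

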